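Pack the bench tool box and button its lid down

TASK

Turn both turnbuttons clear of the tool box's lid, swing the lid up past vertical and lower it gently onto its open stop, and put whichever of the side cutters, screwdriver, lighter and tape measure are on the desk into the box. Then swing the lid back over, lower it gently until it is fully shut, and turn both turnbuttons square across its edge again. Never let the lid fall onto either stop, and leave the solder reel and the block battery where they stand.

Things in the scene. Friction and masses are not known exactly. Their poses are not given: they have to be found in the camera images.
- toolbox: Grey plastic tool box fixed to the desk. Its lid is hinged along its +x side; its handle and turnbuttons are on its -x side (front). Outside 165 (x) by 220 (y) by 89 mm high to the rim without lid, walls 5 mm, on 20 mm feet; inside 155 (x) by 210 (y) by 64 mm deep, inner floor 25 mm above the desk. Origin: centre of the underside, on the desk; z up. The box stands with its front roughly towards the robot's right (world -y) and its own +y roughly towards the robot.
- lid (a joint): The lid's hinge angle (rad): 0 = fully shut, grows as the free edge swings up and over, 1.571 = upright, 2.0 = leaning open on its stop. The lid is a flat plate 8 mm thick weighing 0.28 to 0.46 kg; the hinge has almost no friction, so it falls shut, or falls open once past upright, unless held.
- lid_hinge (a point): Centre of the lid's hinge line, 93 mm above the desk; the hinge runs along the tool box's y axis. It does not move with the lid.
- lid_bar (a point): Centre of the lid's black handle bar: a round bar 12 mm thick parallel to the hinge, 210 mm from the hinge line, in the plane of the lid, 40 mm clear (bar centre to lid edge) beyond the lid's free edge, with 78 mm clear length between its two arms. With the lid shut it is 93 mm above the desk. The bar is round, so it can turn between the fingers as the lid swings.
- turnbutton_near (a joint): Angle (rad) of the steel turnbutton at the box's +y end (the one nearer to the robot): 0 = clear of the lid, its wing lying along the box's y axis (parallel to the lid's edge); 1.571 = square across the lid's edge, its wing lying along the box's x axis. It turns anticlockwise seen from above as the value grows, with hard stops at 0 and 1.571, and stays where it is left (friction torque 0.05 N m).
- near_wing (a point): Grip point of the near turnbutton, on its vertical turning axis, 121 mm above the desk. The upright wing is 40 mm long, 10 mm thick and reaches from 104 to 131 mm above the desk; under it is a flat bar 50 by 14 mm. The shut lid's top is at 97 mm, and the axis is 14 mm in front of the lid's edge.
- turnbutton_far (a joint): As turnbutton_near, for the turnbutton at the box's -y end, farther from the robot; same sense and stops.
- far_wing (a point): As near_wing, for the far turnbutton.
- side_cutters: Side cutters with blue grips lying flat, 66 (x) by 108 (y) by 12 mm; origin under the middle, jaws to -y, handles to +y. The head at y = -15 to -33 mm is 26 to 36 mm wide across x. May be absent.
- screwdriver: Small screwdriver with a black and yellow handle lying down, 22 (x) by 147 (y) by 22 mm; origin under the middle. Handle 22 mm thick from y = -11 to +73 mm, thin blade to -y. May be absent.
- lighter: Blue gas lighter lying flat, 89 (x) by 24 (y) by 12 mm; origin under the middle. May be absent.
- tape_measure: Steel tape measure standing on its edge, case 26 (x) by 52 (y) by 50 mm high, with a low tongue at -y; origin under the middle. May be absent.
- solder_reel: Reel of solder standing on its flange, 90 mm across, 84 mm high, left rear of the desk; leave it alone.
- nine_volt: Block battery standing upright, 17 by 26 by 48 mm, near the front edge between the robot and the spectacle case; leave it alone.

How it is judged (in metres and radians):
On the way, in this order (a step that is already met when the one before it is completed fails the run):
1. both turnbuttons are turned clear of the lid (below 0.3 rad) (value of joint each of turnbutton_near, turnbutton_far below 0.3 rad), for 0.2 s.
2. the lid rests on its open stop (above 1.93 rad, still) (value of joint lid above 1.93 rad and velocity of joint lid between -0.1 and 0.1 rad/s), for 0.3 s.
3. all the tools present lie in the box (x of side_cutters in the frame of toolbox between -0.0775 and 0.0775 m and y of side_cutters in the frame of toolbox between -0.105 and 0.105 m and z of each of side_cutters, screwdriver, lighter, tape_measure in the frame of toolbox below 0.075 m and linear speed of each of side_cutters, screwdriver, lighter, tape_measure below 0.05 m/s and x of screwdriver in the frame of toolbox between -0.0775 and 0.0775 m and y of screwdriver in the frame of toolbox between -0.105 and 0.105 m and x of lighter in the frame of toolbox between -0.0775 and 0.0775 m and y of lighter in the frame of toolbox between -0.105 and 0.105 m and x of tape_measure in the frame of toolbox between -0.0775 and 0.0775 m and y of tape_measure in the frame of toolbox between -0.105 and 0.105 m), for 0.3 s.
4. the lid is fully shut again (below 0.04 rad, still) (value of joint lid below 0.04 rad and velocity of joint lid between -0.1 and 0.1 rad/s), for 0.3 s.
5. both turnbuttons stand across the lid's edge (above 1.25 rad) (value of joint lid below 0.04 rad and value of joint each of turnbutton_near, turnbutton_far above 1.25 rad), for 0.2 s.
At the end, for the whole second after the job is handed in: Every tool present lies inside the tool box (its origin within the inner walls and below the rim) and at rest, the lid is shut to within 0.04 rad, and both turnbuttons stand across its edge (above 1.25 rad) (all of step 3 and all of step 5); the robot touches nothing.
It fails at once if the lid slams: it moves towards a stop faster than 2.5 rad/s in the last 0.3 rad before shut, or 1.8 rad/s in the last 0.3 rad before its open stop ((value of joint lid below 0.3 rad and velocity of joint lid below -2.5 rad/s) or (value of joint lid above 1.7 rad and velocity of joint lid above 1.8 rad/s)).
It fails at once if the lid is raised while a turnbutton is still across it (value of joint lid above 0.12 rad and value of joint any of turnbutton_near, turnbutton_far above 0.5 rad).
It fails at once if the solder reel or battery is shifted more than 50 mm (distance of any of solder_reel, nine_volt from where it was at the start of the episode above 0.05 m).
Of side_cutters, screwdriver, lighter, tape_measure only 2 to 4 are there at a start; the rules pass over those that are not, and their reading is None.
At some moment in a run one of side_cutters may be knocked a few centimetres aside while the robot is not near it.
It also fails if it takes over 210 s, if anything falls off the work surface, if the arm or the gripper's body presses on something with over 40 N, if the wrist force passes 120 N, or if a joint passes its speed limit or range.

ROBOT

A 6-joint arm with a two-finger parallel gripper is mounted at the origin on a cart in front of the work surface, level with it; the furniture and walls round the work are solid. World frame = base frame: x ahead of the robot, y to its left, z up, the work surface at z = 0. Lengths are in mm, angles in rad, forces in N, time in s.
With the tool pointing down it reaches from about 275 to 750 mm from the base axis. Payload 10.2 kg.
Tool frame: the origin (TCP) lies midway between the tips of the shut fingers; the grasp point (between the pads) lies 19 mm behind it (ctrl.grasp_offset is the distance from the TCP to the grasp point, in mm); z points along the fingers, y is the line along which they close (so a half turn about z gives the same grasp; the last joint's range is limited). The gripper opens to 85 mm and grips with 20 to 120 N. Pads are 22 mm wide; open, the fingers measure 114 mm over their backs; the gripper's body (76 mm by 85 mm) begins 54 mm behind the grasp point. The pads swing forward as they close: fully open they stand 13 mm farther back than shut.
Start: joints at [0.888, 0.313, 1.498, -0, 1.331, -0.223], TCP at [232.992, 470.474, 231.294] pointing down, gripper open.
Joint ranges: [-2.94, 2.94], [-0.97, 2.17], [0.19, 2.56], [-1.23, 4.37], [0.02, 3.11], [-2.88, 2.88]. Speed limits (rad/s): [2.39, 2.39, 3.01, 3.14, 3.14, 3.14].

INTERFACE

Orientations are given as a unit quaternion [w, x, y, z].
In Python, from rig import ctrl, viewer, models gives the robot as it stands. The module is installed in compiled form; this text tells all that it offers.
- The arm moves only by the shell command python3 -m pendant 'ROWS' [OPENING] [FORCE]. ROWS is text: rows parted by semicolons, each of 4 numbers parted by spaces: the shift along the tool's x, y, z in m, then the turn about the tool's z in rad. In form: x y z yaw; .... A call has 1 to 10 rows; each row shifts and turns the commanded pose from where the row before left it, along the tool's axes as they then stand; what a row does not reach is not made up. A row lasts 1/8 s, in which the tool goes at most 62.5 mm and 10.7 degrees, less where a joint would pass 70% of its speed; a pose out of reach is approached as far as the arm can. A call is refused whole if a number of a shift passes 0.0625 or a number of a turn 0.188, either way. A call with a gripper value outside its range is refused whole. OPENING is the opening, from 0 (shut) to 1 (fully open), set as the call begins (- or left out, the last holds). The fingers move at their own pace and stop on an object; FORCE is the grip in N (left out, the last holds). Time passes only in rows, so rows that do not move let the fingers close. It gives the time, the measured TCP pose, the force, the opening and the grip force at its end, in the units of the state.
- ctrl.sense(): the state, without advancing time (a new reading comes with each control period).
- viewer.capture(name): name is "scene" or "side" or "wrist"; returns a dict with "color" (420x560x3 uint8, red, green, blue), "vertical_fov" (degrees; the focal length in pixels is half the picture's height over the tangent of half this angle, whatever the lens; pixels are square), "cx", "cy" (the principal point, pixels), "pose" (4x4, takes a point from camera to world coordinates). Camera axes: x right, y down, z forward; pixel columns grow to the right and rows downward; lengths in mm; the calibration is good to about 2 mm. A picture is of the moment at which its call begins. There is no depth.
- ctrl.finish_job(): hands the job in; it is judged then, once.
Trained networks look in the newest picture that a camera, given by its name, has taken for a name from the list of things; names that differ only in an ending like _2 or _b are one class to them, and where a whole thing is asked for, a point or a joint stands for the part that bears it (a point fixed in the world has none). Each returns a list of dicts, best first, with "p" (0 to 1); they miss things now and then, are a little off and sometimes report something else, mostly with a low value. They report only what shows in the picture. A call takes as long as a camera call.
- models.boxes_of(camera, query): "at" ([x, y, z] in mm, in world coordinates, good to about 4 mm: the middle of the surface that is visible of it).
The state is a dict: "time_s": time; "joints": joint angles; "dq": joint speeds; "tau": joint torques, N m; "eef_pos": TCP position; "ee_rot": TCP orientation; "force": force on the tool from outside, world axes, zero at the start; "wrist_torque": the same for the moment, N m; "grip_width": opening from 0.0 (shut) to 1.0 (fully open); "grip_force": force on a finger pad.
Only numpy, scipy, OpenCV 4.12 (cv2) and the standard library are available. Lean on these libraries where they do the work, as an engineer would, in place of code of your own. Each camera call takes 0.05 s, during which the arm holds its last target. There are 200 camera calls.

## Working session

There is one attempt and no reset: what is moved stays moved. The work goes in short steps, Python scripts to look and compute and a shell command to move; the robot and the scene stay as the last step left them, time stands still between calls to the robot, and variables do not carry over. Pictures are saved under pics/ and viewed, at most 21 in all, crops included, and the job is handed in when it is done.

```bash
mkdir -p pics; cat > h.py <<'E'
import numpy as np, cv2
from rig import ctrl, viewer, models
from scipy.spatial.transform import Rotation as R
def rot(q): return R.from_quat([q[1],q[2],q[3],q[0]]).as_matrix()
def snap(c,n=None):
    im=viewer.capture(c)
    if n: cv2.imwrite(f'pics/{n}.png',im['color'][:,:,::-1])
    return im
def proj(im,p):
    f=210/np.tan(np.radians(im['vertical_fov'])/2); T=im['pose']
    c=T[:3,:3].T@(np.array(p,float)-T[:3,3]); return np.array([im['cx']+f*c[0]/c[2],im['cy']+f*c[1]/c[2]])
def ray(im,u,v,z):
    f=210/np.tan(np.radians(im['vertical_fov'])/2); T=im['pose']
    d=T[:3,:3]@np.array([(u-im['cx'])/f,(v-im['cy'])/f,1]); o=T[:3,3]; return o+d*(z-o[2])/d[2]
def st():
    s=ctrl.sense(); M=rot(s['ee_rot']); print('t',round(s['time_s'],2),'pos',np.round(s['eef_pos'],1),'x',np.round(M[:,0],3),'y',np.round(M[:,1],3),'z',np.round(M[:,2],3),'F',np.round(s['force'],1),'w',round(s['grip_width'],3),'g',round(s['grip_force'],1)); return s,M
E
python3 - <<'E'
from h import *
st()
for c in ['scene','side','wrist']:
    im=snap(c,c+'0'); print(c,np.round(im['pose'][:3,3]),im['vertical_fov'])
    for n in ['toolbox','lid_bar','near_wing','far_wing','side_cutters','screwdriver','lighter','tape_measure','solder_reel','nine_volt']:
        r=models.boxes_of(c,n); print(n,[(np.round(d['at']).tolist(),round(d['p'],2)) for d in r[:2]])
E
```

```text
t 0.0 pos [232.8 470.3 230.7] x [-0.896  0.444  0.   ] y [ 0.444  0.896 -0.001] z [-0.001 -0.001 -1.   ] F [-0.4  0.2  0.6] w 0.999 g 0.0
scene [-356. -792. 1025.] 42.8855468660566
toolbox [([463.0, 287.0, 100.0], 0.88)]
lid_bar []
near_wing [([412.0, 214.0, 116.0], 0.55)]
far_wing [([572.0, 228.0, 120.0], 0.64)]
side_cutters []
screwdriver [([462.0, -161.0, 16.0], 0.66)]
lighter [([358.0, 116.0, 29.0], 0.46)]
tape_measure [([386.0, -307.0, 42.0], 0.64)]
solder_reel [([562.0, 516.0, 76.0], 0.91)]
nine_volt [([356.0, 118.0, 33.0], 0.56), ([481.0, 315.0, 96.0], 0.31)]
side [  15. 1073.  963.] 56.63540781689945
toolbox [([471.0, 348.0, 101.0], 0.95)]
lid_bar [([483.0, 331.0, 95.0], 0.83)]
near_wing [([417.0, 229.0, 116.0], 0.47)]
far_wing []
side_cutters []
screwdriver []
lighter []
tape_measure [([417.0, 227.0, 116.0], 0.73)]
solder_reel [([559.0, 541.0, 81.0], 0.65)]
nine_volt [([486.0, 331.0, 93.0], 0.63)]
wrist [163. 506. 374.] 64.0289736852553
toolbox [([383.0, 366.0, 71.0], 0.61)]
lid_bar [([389.0, 371.0, 94.0], 0.84)]
near_wing []
far_wing []
side_cutters []
screwdriver []
lighter [([389.0, 370.0, 98.0], 0.54)]
tape_measure []
solder_reel [([569.0, 546.0, 85.0], 0.85)]
nine_volt []
```

View pics/scene0.png

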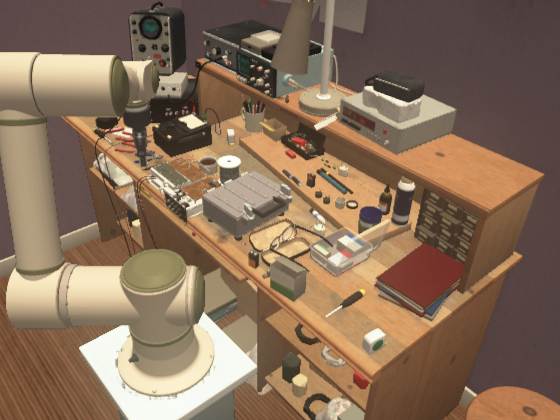

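View pics/side0.png

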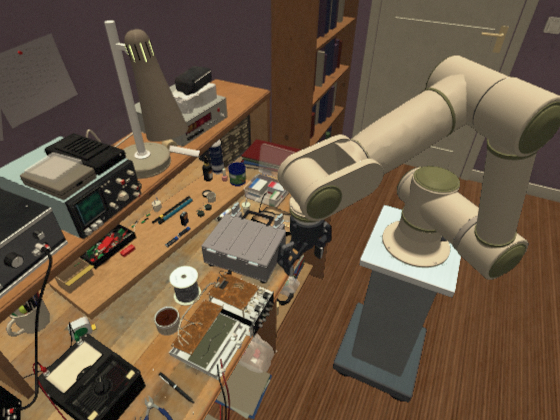

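The scene picture shows the box at about (247,203), the screwdriver at (347,302), the tape at (375,340) and the battery at (252,258). Something blue lies at the bottom of the side picture, near (160,410). I'll zoom in on the box and check that blue thing.

```bash
python3 - <<'E'
import cv2,numpy as np
a=cv2.imread('pics/scene0.png');b=cv2.imread('pics/side0.png')
c1=cv2.resize(a[165:275,195:305],(400,400),interpolation=3)
c2=cv2.resize(a[95:205,60:160+10],(400,400),interpolation=3)
cv2.imwrite('pics/z1.png',np.hstack([c1,c2]))
c3=cv2.resize(b[340:420,120:220],(400,320),interpolation=3)
c4=cv2.resize(b[200:280,190:290],(400,320),interpolation=3)
cv2.imwrite('pics/z2.png',np.hstack([c3,c4]))
E
```

```text
(no output)
```

View pics/z1.png

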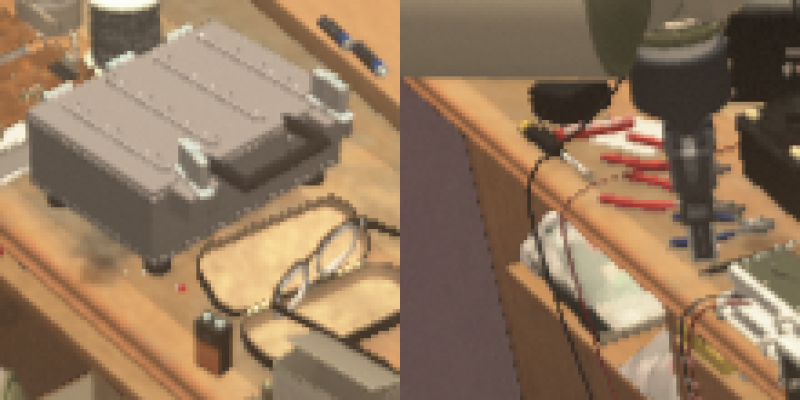

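View pics/z2.png

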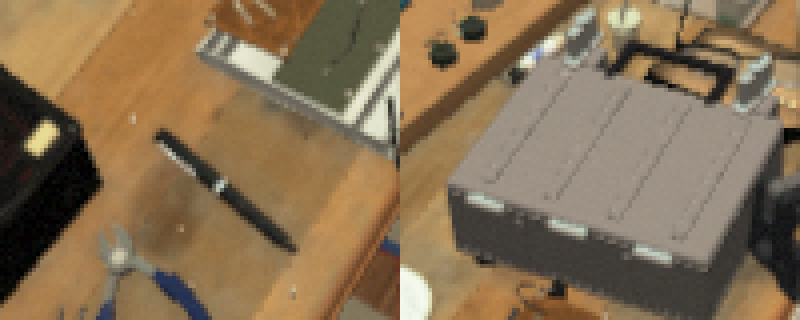

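The near wing is at scene (248,210) and side (279,220); the far wing is at (286,191) and (236,209). The cutters lie at side (150,405). No lighter is visible.

```bash
python3 - <<'E'
from h import *
s=snap('scene');d=snap('side')
def tri(p,q):
    P=[]
    for im,(u,v) in ((s,p),(d,q)):
        a=ray(im,u,v,0);b=ray(im,u,v,300);P.append((a,(b-a)/np.linalg.norm(b-a)))
    A=sum(np.eye(3)-np.outer(e,e) for _,e in P);B=sum((np.eye(3)-np.outer(e,e))@a for a,e in P);return np.linalg.solve(A,B)
print('near',tri((248.1,210.4),(278.7,220.5)),'far',tri((285.8,191.1),(235.7,209.5)))
# wing tops z131 midpoints
print(ray(s,248.1,210.4,117),ray(s,285.8,191.1,117),ray(d,278.7,220.5,120),ray(d,235.7,209.5,120))
print('cut',ray(d,150,405,8),ray(d,122+25,345+0,0))
# lid corners side c4
for n,(u,v) in dict(nf=(780,118),nh=(705,268),fh=(450,185),ff=(575,60)).items(): print(n,ray(d,190+(u-400)/4,200+v/4,97))
for n,(u,v) in dict(nh=(30,112),fh=(205,22),near=(155,192)).items(): print('s',n,ray(s,195+u*.275,165+v*.275,97))
# screwdriver / tape
for uv in [(362,292),(343,306),(327,317)]: print('sd',ray(s,*uv,11))
print('tape',ray(s,375,340,25))
E
python3 - <<'E'
import cv2
a=cv2.imread('pics/scene0.png')
cv2.imwrite('pics/z3.png',cv2.resize(a[225:365,240:420],(720,560),interpolation=3))
E
```

```text
near [419.3337856  221.92592415 113.0774897 ] far [575.50210437 233.0062687  109.85187847]
[417.55499666 218.11157631 117.        ] [570.75283689 226.02935185 117.        ] [414.74028645 229.68403243 120.        ] [566.73904309 244.33987098 120.        ]
cut [457.10778231 837.87906826   8.        ] [571.43556898 716.79258032   0.        ]
nf [388.58142807 236.57630525  97.        ]
nh [370.1936806  404.47004679  97.        ]
fh [584.06752649 417.2817894   97.        ]
ff [573.06671102 249.230036    97.        ]
s nh [374.61482679 388.39700568  97.        ]
s fh [581.38341637 410.95856193  97.        ]
s near [387.88015053 230.18666199  97.        ]
sd [ 513.7483478  -157.15061898   11.        ]
sd [ 435.88330165 -160.81283082   11.        ]
sd [ 375.81404981 -161.78587989   11.        ]
tape [ 402.64508036 -298.15740018   25.        ]
```

View pics/z3.png

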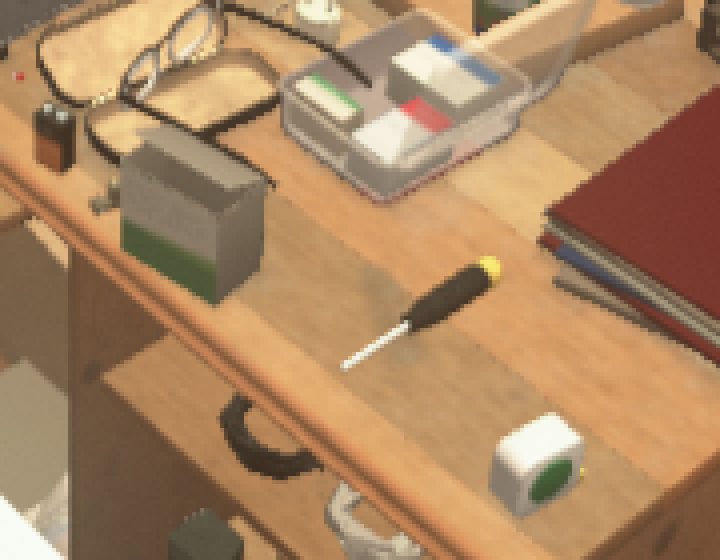

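The screwdriver lies at about (440,-160) with its handle toward +x, and the tape is near (400,-300). The blue pliers at radius 950 mm are out of reach, so they are probably decor. I'm moving above the near wing for a close look.

```bash
python3 -m pendant '-0.046 -0.0235 -0.005 0;-0.046 -0.0235 -0.005 0;-0.046 -0.0235 -0.005 0;-0.046 -0.0235 -0.005 0;-0.046 -0.0235 0 0;-0.046 -0.0235 0 0;0 0 0 0.17;0 0 0 0.17;0 0 0 0.17;0 0 0 0.17'; python3 -m pendant '0 0 0 0.17;0 0 0 0.17; 0 0 0 0; 0 0 0 0'; python3 - <<'E'
from h import *
st()
for c in ['wrist','scene']:
    im=snap(c,c+'1')
    for n in ['toolbox','lid_bar','near_wing','far_wing','side_cutters','screwdriver','lighter','tape_measure','nine_volt']:
        r=models.boxes_of(c,n); print(n,[(np.round(d['at']).tolist(),round(d['p'],2)) for d in r[:2]])
E
```

```text
time_s: 3.0
eef_pos: [417.8, 221.6, 251.3]
ee_rot: [0.0, 0.542, 0.84, 0.0]
force: [-0.6, 0.1, 0.7]
grip_width: 0.994
grip_force: 0.0
time_s: 3.5
eef_pos: [417.7, 221.6, 251.3]
ee_rot: [-0.0, 0.673, 0.74, 0.0]
force: [0.6, -0.5, 1.4]
grip_width: 0.992
grip_force: 0.0
t 3.5 pos [417.7 221.6 251.3] x [-0.094  0.996  0.   ] y [0.996 0.094 0.   ] z [-0.  0. -1.] F [ 0.6 -0.5  1.4] w 0.992 g 0.0
toolbox []
lid_bar [([492.0, 317.0, 94.0], 0.66)]
near_wing [([421.0, 228.0, 131.0], 0.72)]
far_wing [([568.0, 236.0, 120.0], 0.9), ([364.0, 134.0, 41.0], 0.34)]
side_cutters []
screwdriver []
lighter []
tape_measure []
nine_volt [([363.0, 132.0, 44.0], 0.8), ([491.0, 313.0, 93.0], 0.32)]
toolbox [([461.0, 288.0, 100.0], 0.68)]
lid_bar [([481.0, 314.0, 97.0], 0.62)]
near_wing [([572.0, 228.0, 116.0], 0.66), ([412.0, 218.0, 115.0], 0.5)]
far_wing [([572.0, 227.0, 116.0], 0.54)]
side_cutters []
screwdriver [([468.0, -158.0, 18.0], 0.59)]
lighter []
tape_measure [([387.0, -308.0, 43.0], 0.79)]
nine_volt [([356.0, 116.0, 31.0], 0.45)]
```

View pics/wrist1.png

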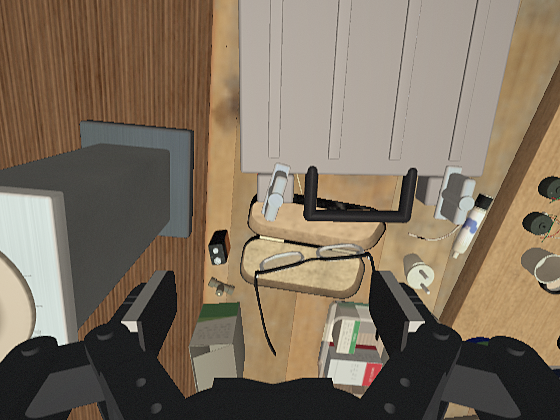

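The near wing is at (277,192), the far wing at (456,190) and the bar at (360,213). No lighter or cutters show here.

```bash
python3 - <<'E'
from h import *
im=snap('wrist')
a=cv2.imread('pics/wrist1.png'); cv2.imwrite('pics/z4.png',np.hstack([cv2.resize(a[150:235,245:345],(400,340),interpolation=3),cv2.resize(a[150:235,390:490],(400,340),interpolation=3)]))
L=ray(im,305,215,99);Rr=ray(im,416,215,99);print('bar',L,Rr,(L+Rr)/2)
print('lid edge',ray(im,243,173,97),ray(im,487,177,97))
E
```

```text
bar [451.84002529 200.10804755  99.        ] [554.97095579 209.59959969  99.        ] [503.40549054 204.85382362  99.        ]
lid edge [391.5386807  234.18308542  97.        ] [611.79988165 250.76802482  97.        ]
```

View pics/z4.png

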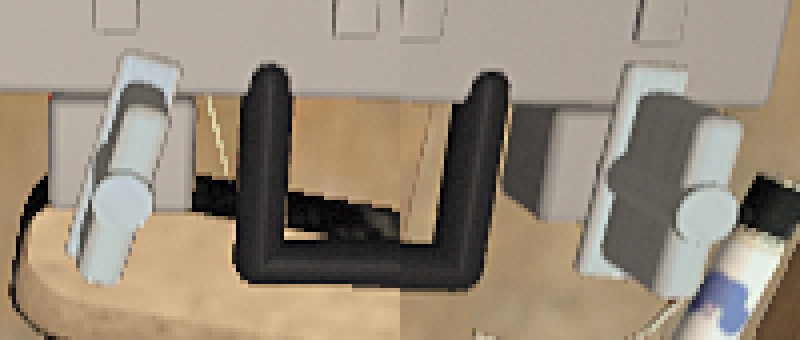

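```bash
python3 - <<'E'
from h import *
im=snap('wrist')
P=lambda u,v,z:ray(im,(245+u/4 if u<400 else 390+(u-400)/4),150+v/4,z)
for n,c,a,b,f1,f2 in (('near',(123,200),(142,112),(101,278),(148,60),(85,250)),('far',(707,212),(717,122),(682,292),(655,68),(603,272))):
    w=P(*a,131)-P(*b,131);g=P(*f1,103)-P(*f2,103)
    print(n,P(*c,131),np.degrees(np.arctan2(w[1],w[0])),np.linalg.norm(w),np.degrees(np.arctan2(g[1],g[0])),(P(*f1,103)+P(*f2,103))/2,np.linalg.norm(g),(P(*a,131)+P(*b,131))/2)
E
```

```text
near [422.04741015 221.83492822 131.        ] 82.10226041863338 36.432756978190994 77.56548894688828 [420.56446846 223.22393148 103.        ] 46.25910239565033 [421.59008139 222.50953328 131.        ]
far [578.69005664 233.66655539 131.        ] 94.21272669592231 36.56300942629167 90.47908385517881 [576.24907294 233.9703454  103.        ] 47.84548393465312 [576.89198697 234.20337784 131.        ]
```

```bash
python3 -m pendant '0 0.002 0 0.135;0 0.002 0 0.135;0 0 0.05 0;0 0 0.05 0;0 0 0.03 0;0 0 0.013 0; 0 0 0 0;0 0 0 0' 0.45 40; python3 -m pendant '0 0 0 0;0 0 0 0;0 0 0 0;0 0 0 0;0 0 0 0;0 0 0 0' 0 40
```

```text
time_s: 5.6
eef_pos: [422.5, 221.9, 109.5]
ee_rot: [0.001, 0.767, 0.641, 0.001]
force: [-0.3, -0.3, 0.6]
grip_width: 0.448
grip_force: 0.0
time_s: 6.35
eef_pos: [420.3, 222.1, 109.2]
ee_rot: [-0.001, 0.767, 0.641, -0.001]
force: [-12.3, 1.6, 12.3]
grip_width: 0.111
grip_force: 40.2
```

```bash
python3 -m pendant '0 -0.002 0 0;0 0 0 0.13;0 0 0 0.13;0 0 0 0.13;0 0 0 0.13;0 0 0 0.13;0 0 0 0.13;0 0 0 0.13;0 0 0 0.13;0 0 0 0' ;python3 -m pendant '0 0 0 0.13;0 0 0 0.13;0 0 0 0.04;0 0 0 0;0 0 0 0'; python3 -c "
from h import *
s,M=st();print(s['wrist_torque'])"
```

```text
time_s: 7.6
eef_pos: [420.3, 222.0, 109.2]
ee_rot: [0.0, 0.985, 0.174, 0.001]
force: [-1.7, -2.1, 4.6]
grip_width: 0.106
grip_force: 39.6
time_s: 8.22
eef_pos: [420.3, 221.9, 109.2]
ee_rot: [0.0, 1.0, 0.027, 0.001]
force: [-1.9, -1.5, 5.8]
grip_width: 0.107
grip_force: 40.3
t 8.22 pos [420.3 221.9 109.2] x [0.999 0.053 0.002] y [ 0.053 -0.999  0.001] z [ 0.002 -0.001 -1.   ] F [-1.9 -1.5  5.8] w 0.107 g 40.3
[-0.45297656  0.17190764  0.51368249]
```

```bash
python3 -m pendant '0 0 0 0;0 0 0 0;0 0 0 0;0 0 -0.04 0;0 0 -0.02 0;0.052 -0.001 0 0;0.052 -0.001 0 0;0.052 -0.001 0 0;0 0 0 -0.17;0 0 0 -0.17' 0.45;python3 -m pendant '0 0 0 -0.17;0 0 0 -0.17;0 0 0 -0.17;0 0 0 -0.17;0 0 0 -0.17;0 0 0 -0.17;0 0 0 -0.17;0 0 0 -0.04;0 0 0 0;0 0 0 0'; python3 - <<'E'
from h import *
st();snap('scene');snap('wrist','wrist2')
for c in ('wrist','scene'):
  for n in ['near_wing','far_wing','lid_bar']:
    r=models.boxes_of(c,n); print(n,[(np.round(d['at']).tolist(),round(d['p'],2)) for d in r[:3]])
E
```

```text
time_s: 9.48
eef_pos: [575.7, 233.1, 167.5]
ee_rot: [-0.0, 0.98, 0.197, -0.001]
force: [0.2, -0.1, 0.6]
grip_width: 0.453
grip_force: 0.0
time_s: 10.72
eef_pos: [575.4, 233.2, 168.2]
ee_rot: [-0.0, 0.689, 0.725, -0.0]
force: [0.8, -1.0, 0.9]
grip_width: 0.448
grip_force: 0.0
t 10.72 pos [575.4 233.2 168.2] x [-0.05   0.999 -0.   ] y [ 0.999  0.05  -0.   ] z [-0. -0. -1.] F [ 0.8 -1.   0.9] w 0.448 g 0.0
near_wing [([428.0, 230.0, 115.0], 0.6)]
far_wing [([434.0, 228.0, 119.0], 0.58), ([572.0, 243.0, 130.0], 0.56)]
lid_bar [([502.0, 305.0, 96.0], 0.98)]
near_wing [([413.0, 219.0, 116.0], 0.58)]
far_wing [([570.0, 228.0, 118.0], 0.42)]
lid_bar [([481.0, 318.0, 96.0], 0.59)]
```

View pics/wrist2.png

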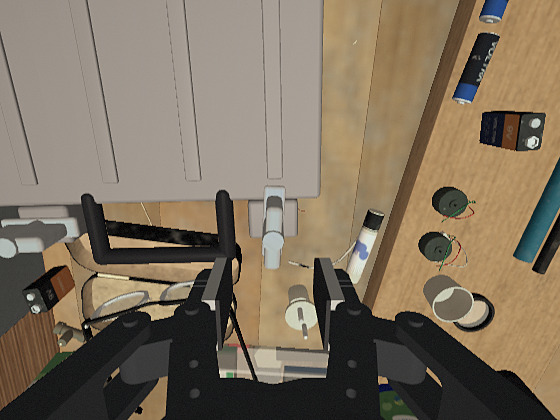

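The near wing now lies clear at (35,230). The far wing at (273,230) is centred between the fingers.

```bash
python3 -m pendant '0 0.001 0.03 0;0 0 0.029 0; 0 0 0 0;0 0 0 0'; python3 -m pendant '0 0 0 0;0 0 0 0;0 0 0 0;0 0 0 0;0 0 0 0;0 0 0 0' 0 40;python3 -c "
from h import *
s,M=st();print(s['wrist_torque'])"
```

```text
time_s: 11.62
eef_pos: [577.0, 233.3, 110.7]
ee_rot: [0.001, 0.689, 0.725, 0.001]
force: [-0.8, 0.8, 0.9]
grip_width: 0.449
grip_force: 0.0
time_s: 12.38
eef_pos: [575.8, 233.2, 110.6]
ee_rot: [-0.0, 0.689, 0.725, -0.001]
force: [-6.9, -2.8, 7.6]
grip_width: 0.104
grip_force: 39.9
t 12.38 pos [575.8 233.2 110.6] x [-0.051  0.999 -0.   ] y [ 0.999  0.051 -0.001] z [-0.001 -0.    -1.   ] F [-6.9 -2.8  7.6] w 0.104 g 39.9
[-0.26852133  1.24938469 -0.05919666]
```

```bash
python3 -m pendant '0 -0.001 0 0;0 0 0 0.15;0 0 0 0.15;0 0 0 0.15;0 0 0 0.15;0 0 0 0.15;0 0 0 0.15;0 0 0 0.15;0 0 0 0.15;0 0 0 0.15' ;python3 -m pendant '0 0 0 0.15;0 0 0 0.06;0 0 0 0;0 0 0 0'; python3 -c "
from h import *
s,M=st();print(s['wrist_torque'])"
```

```text
time_s: 13.62
eef_pos: [574.9, 233.6, 110.6]
ee_rot: [-0.0, 0.991, 0.133, -0.0]
force: [-6.5, 0.6, 7.8]
grip_width: 0.105
grip_force: 40.0
time_s: 14.12
eef_pos: [574.8, 233.8, 110.6]
ee_rot: [-0.0, 1.0, 0.031, -0.0]
force: [-7.0, 1.8, 7.9]
grip_width: 0.108
grip_force: 40.1
t 14.12 pos [574.8 233.8 110.6] x [ 0.998  0.063 -0.001] y [ 0.063 -0.998 -0.001] z [-0.001  0.001 -1.   ] F [-7.   1.8  7.9] w 0.108 g 40.1
[0.11699108 1.06359696 0.33144241]
```

```bash
python3 -m pendant '0 0 0 0;0 0 0 0;0 0 0 0;0 0 -0.04 0;0 0 -0.03 -0.01;-0.038 0.0135 0 0;-0.038 0.0135 0 0;0 0 0 0;0 0 0 0' 0.3; python3 - <<'E'
from h import *
s,M=st();im=snap('wrist','wrist3')
p=np.array(s['eef_pos']);
for d in (-40,0,40): print(d,proj(im,p*[1,1,0]+[d*M[0,0],d*M[1,0],99]))
for n in ['near_wing','far_wing','lid_bar','lid']:
    r=models.boxes_of('wrist',n); print(n,[(np.round(d['at']).tolist(),round(d['p'],2)) for d in r[:3]])
E
```

```text
time_s: 15.25
eef_pos: [502.2, 200.9, 179.6]
ee_rot: [-0.0, 0.999, 0.036, 0.001]
force: [-0.1, -0.9, 0.1]
grip_width: 0.298
grip_force: 0.0
t 15.25 pos [502.2 200.9 179.6] x [0.997 0.072 0.001] y [ 0.072 -0.997 -0.   ] z [ 0.001  0.    -1.   ] F [-0.1 -0.9  0.1] w 0.298 g 0.0
-40 [272.53521079 268.52136463]
0 [272.58957582 218.0633367 ]
40 [272.64991746 162.05820757]
near_wing [([414.0, 218.0, 126.0], 0.81)]
far_wing [([575.0, 233.0, 130.0], 0.65)]
lid_bar [([516.0, 314.0, 99.0], 0.72)]
lid [([519.0, 316.0, 94.0], 0.66)]
```

View pics/wrist3.png

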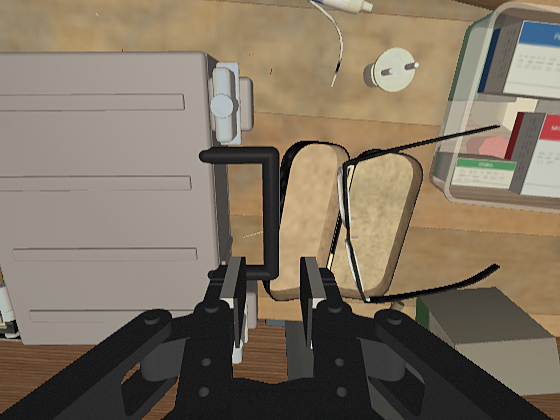

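The bar runs down column 271 over rows 155–270, which matches the predicted (272,218). The far wing is clear. I'm lowering to grip the bar.

```bash
python3 -m pendant '0 0 0.05 0;0 0 0.034 0;0 0 0.02 0;0 0 0 0;0 0 0 0' 0.3;python3 -m pendant '0 0 0 0;0 0 0 0;0 0 0 0;0 0 0 0;0 0 0 0' 0 30;python3 -c "
from h import *
st()"
```

```text
time_s: 16.12
eef_pos: [502.2, 200.9, 76.2]
ee_rot: [-0.0, 0.999, 0.036, 0.001]
force: [0.2, -0.3, 1.3]
grip_width: 0.299
grip_force: 0.0
time_s: 16.75
eef_pos: [502.1, 202.1, 76.5]
ee_rot: [-0.001, 0.999, 0.036, 0.001]
force: [-0.1, 7.3, 1.0]
grip_width: 0.125
grip_force: 30.7
t 16.75 pos [502.1 202.1  76.5] x [0.997 0.072 0.003] y [ 0.072 -0.997 -0.002] z [ 0.003  0.002 -1.   ] F [-0.1  7.3  1. ] w 0.125 g 30.7
```

```bash
python3 -m pendant '0 -0.0026 -0.0262 0;0 -0.0049 -0.0258 0;0 -0.0081 -0.025 0;0 0 0 0';python3 -c "
from h import *
st();snap('scene');print(models.boxes_of('scene','lid_bar')[:1],models.boxes_of('scene','near_wing')[:2])"
```

```text
time_s: 17.25
eef_pos: [501.1, 216.2, 154.0]
ee_rot: [0.0, 0.999, 0.036, 0.002]
force: [2.7, -6.3, 0.1]
grip_width: 0.127
grip_force: 29.7
t 17.25 pos [501.1 216.2 154. ] x [0.997 0.073 0.004] y [ 0.073 -0.997  0.001] z [ 0.004 -0.001 -1.   ] F [ 2.7 -6.3  0.1] w 0.127 g 29.7
[] []
```

```bash
python3 -m pendant '0 -0.0111 -0.0238 0;0 -0.014 -0.0222 0;0 -0.0166 -0.0203 0;0 -0.019 -0.018 0;0 0 0 0';python3 -m pendant '0 -0.0211 -0.0155 0;0 -0.0229 -0.0128 0;0 -0.0243 -0.0098 0;0 -0.0254 -0.0067 0;0 0 0 0'; python3 -c "
from h import *
st();snap('scene','scene4')"
```

```text
time_s: 18.02
eef_pos: [496.9, 274.9, 239.5]
ee_rot: [0.003, 0.999, 0.036, 0.002]
force: [-4.8, -19.4, 19.6]
grip_width: 0.121
grip_force: 31.0
time_s: 18.65
eef_pos: [489.5, 371.3, 283.5]
ee_rot: [-0.001, 0.999, 0.037, 0.002]
force: [-4.6, -4.4, 16.1]
grip_width: 0.127
grip_force: 32.6
t 18.65 pos [489.5 371.3 283.5] x [0.997 0.073 0.004] y [ 0.073 -0.997 -0.001] z [ 0.004  0.001 -1.   ] F [-4.6 -4.4 16.1] w 0.127 g 32.6
```

View pics/scene4.png

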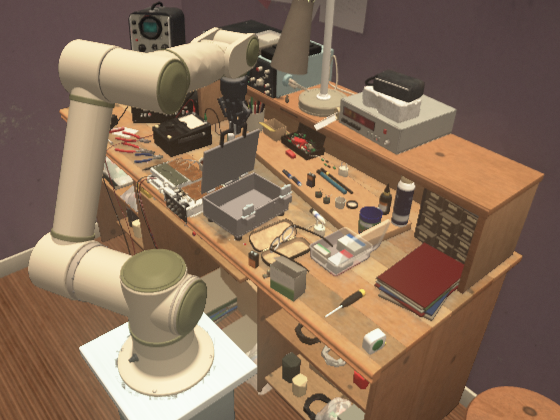

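The lid is up at about 80° and the box is empty. I'll continue over to the stop, slower toward the end.

```bash
python3 -m pendant '0 -0.026 -0.0035 0;0 -0.0262 -0.0002 0;0 -0.013 0.001 0;0 -0.0131 0.0021 0;0 -0.0128 0.0028 0;0 -0.0127 0.0035 0;0 0 0 0'; python3 -m pendant '0 -0.0085 0.003 0;0 -0.008 0.003 0;0 -0.008 0.0034 0;0 -0.002 0.001 0;0 0 0 0;0 0 0 0;0 0 0 0' ; python3 -c "
from h import *
st()"
```

```text
time_s: 19.58
eef_pos: [481.4, 474.8, 274.9]
ee_rot: [-0.0, 0.999, 0.037, -0.001]
force: [-3.9, -0.7, 3.2]
grip_width: 0.126
grip_force: 33.4
time_s: 20.45
eef_pos: [479.8, 498.7, 265.2]
ee_rot: [0.002, 0.999, 0.035, -0.001]
force: [-7.7, -8.1, 4.9]
grip_width: 0.125
grip_force: 33.9
t 20.45 pos [479.8 498.7 265.2] x [ 0.997  0.071 -0.003] y [ 0.071 -0.997  0.003] z [-0.002 -0.003 -1.   ] F [-7.7 -8.1  4.9] w 0.125 g 33.9
```

The lid is at its stop: 297 mm of travel, as expected. I'm releasing it and heading for the screwdriver.

```bash
python3 -m pendant '0 0 0 0;0 0 0 0;0 0 -0.04 0;0 0 -0.04 0;-0.004 0.06 0 0;-0.004 0.06 0 0;-0.004 0.06 0 0;-0.004 0.06 0 0;-0.004 0.06 0 0;-0.004 0.06 0 0' 0.5;python3 -m pendant '0 0.06 0 0;0 0.06 0 0;0 0.06 0 0;0 0.06 0 0;0 0.06 0.03 0;0 0 0 0;0 0 0 0' 0.7; python3 - <<'E'
from h import *
st();snap('wrist','wrist5')
snap('scene')
for c in ('wrist','scene'):
  for n in ['screwdriver','tape_measure','lighter','side_cutters','lid']:
    r=models.boxes_of(c,n); print(n,[(np.round(d['at']).tolist(),round(d['p'],2)) for d in r[:3]])
E
```

```text
time_s: 21.7
eef_pos: [481.8, 137.5, 345.2]
ee_rot: [0.0, 0.999, 0.036, 0.0]
force: [1.2, 0.1, -0.3]
grip_width: 0.5
grip_force: 0.0
time_s: 22.58
eef_pos: [503.3, -155.4, 317.6]
ee_rot: [0.0, 0.999, 0.036, 0.0]
force: [-0.6, 1.1, 1.0]
grip_width: 0.702
grip_force: 0.0
t 22.57 pos [ 503.3 -155.4  317.6] x [0.997 0.072 0.001] y [ 0.072 -0.997  0.   ] z [ 0.001 -0.    -1.   ] F [-0.6  1.1  1. ] w 0.702 g 0.0
screwdriver [([476.0, -156.0, 16.0], 0.59)]
tape_measure [([412.0, -295.0, 49.0], 0.74)]
lighter []
side_cutters []
lid []
screwdriver [([466.0, -160.0, 16.0], 0.49)]
tape_measure [([387.0, -309.0, 40.0], 0.79)]
lighter []
side_cutters []
lid [([484.0, 442.0, 174.0], 0.59)]
```

View pics/wrist5.png

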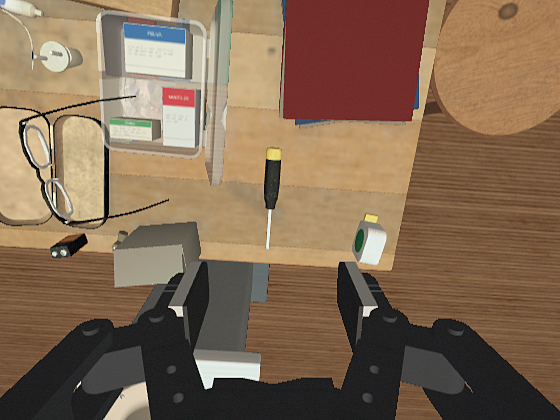

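The screwdriver runs from its handle end at (274,150) to its tip at (267,248). The tape is at (370,242) with its tongue up at (371,218), meaning toward +x. No lighter or cutters show here.

```bash
python3 - <<'E'
from h import *
im=snap('wrist')
for n,u,v,z in [('hend',274,150,11),('hbot',270,208,11),('tip',267,248,11),('hmid',272,180,20),('tapebody top',372,229,50),('tape bot edge',369,262,50),('L',359,240,50),('R',385,245,50),('tongue',371,216,3)]: print(n,np.round(ray(im,u,v,z),1))
E
python3 -c "
import cv2;a=cv2.imread('pics/wrist5.png');cv2.imwrite('pics/z5.png',cv2.resize(a[200:275,340:400],(480,600),interpolation=3))"
```

```text
hend [ 517.5 -156.3   11. ]
hbot [ 435.8 -156.7   11. ]
tip [ 373.8 -156.7   11. ]
hmid [ 478.5 -156.5   20. ]
tapebody top [ 429.5 -291.8   50. ]
tape bot edge [ 381.4 -295.7   50. ]
L [ 412.7 -277.2   50. ]
R [ 408.  -312.9   50. ]
tongue [ 431.7 -303.3    3. ]
```

View pics/z5.png

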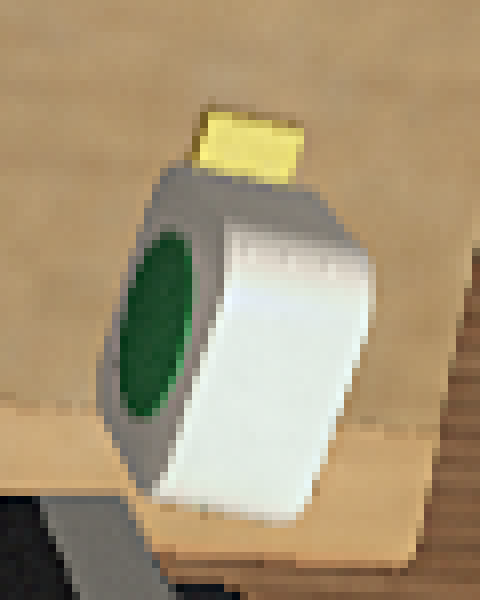

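```bash
python3 - <<'E'
from h import *
im=snap('wrist')
c=[ray(im,340+u/8,200+v/8,50)[:2] for u,v in [(228,225),(370,255),(305,520),(160,500)]]
print(np.round(c,1),np.mean(c,0)); d=(c[0]+c[1]-c[2]-c[3])/2;print(np.degrees(np.arctan2(d[1],d[0])),np.linalg.norm(d),np.linalg.norm(c[0]-c[1]))
E
python3 -m pendant '0 0 0 0.072;-0.033 0.001 0.06 0;0 0 0.06 0;0 0 0.06 0;0 0 0.06 0;0 0 0.04 0;0 0 0.024 0;0 0 0.008 0;0 0 0 0;0 0 0 0' 0.6 40
```

```text
[[ 430.3 -287. ]
 [ 426.8 -311.2]
 [ 377.8 -308.8]
 [ 379.8 -283.6]] [ 403.68036338 -297.68773012]
-3.3328704196637218 49.86705342889182 24.43628292157779
time_s: 24.52
eef_pos: [473.6, -156.9, 11.7]
ee_rot: [0.001, 1.0, -0.0, 0.001]
force: [0.6, 0.9, -0.3]
grip_width: 0.604
grip_force: 0.0
```

```bash
python3 -m pendant '0 0 0.008 0;0 0 0 0' 0.6 ; python3 -m pendant '0 0 0 0;0 0 0 0;0 0 0 0;0 0 0 0;0 0 0 0' 0 50;  python3 -m pendant '0 0 -0.03 0;0 0 -0.06 0;0 0 -0.06 0;0 0 -0.06 0;0 0 0 0;0 0 0 0' 0 50; python3 - <<'E'
from h import *
st();im=snap('wrist')
print(models.boxes_of('wrist','screwdriver')[:1])
E
```

```text
time_s: 24.78
eef_pos: [472.8, -156.4, 2.3]
ee_rot: [-0.0, 1.0, -0.0, -0.0]
force: [-0.7, 0.3, -0.2]
grip_width: 0.599
grip_force: 0.0
time_s: 25.4
eef_pos: [473.1, -156.6, 2.9]
ee_rot: [0.0, 1.0, -0.0, 0.0]
force: [-2.1, 1.3, 5.1]
grip_width: 0.221
grip_force: 49.1
time_s: 26.15
eef_pos: [472.6, -156.3, 211.5]
ee_rot: [-0.0, 1.0, -0.0, -0.001]
force: [0.6, 0.6, -2.0]
grip_width: 0.224
grip_force: 49.3
t 26.15 pos [ 472.6 -156.3  211.5] x [ 1.    -0.    -0.001] y [-0.    -1.    -0.001] z [-0.001  0.001 -1.   ] F [ 0.6  0.6 -2. ] w 0.224 g 49.3
[{'at': [485.5, -157.8, 226.6], 'p': 0.7}]
```

```bash
python3 -m pendant '0.005 -0.06 0 0;0.005 -0.06 0 0;0.005 -0.06 0 0;0.005 -0.06 0 0;0.005 -0.06 0 0;0.005 -0.06 0 0;0.005 -0.06 0 0;0.005 -0.06 0 0;0.002 -0.026 0 -0.07;0 0 0 0';  python3 -m pendant '0 0 0.06 0;0 0 0.05 0;0 0 0.04 0;0 0 0.02 0;0 0 0.009 0;0 0 0 0'; python3 -c "
from h import *
st()"
```

```text
time_s: 27.5
eef_pos: [514.4, 350.7, 210.4]
ee_rot: [0.001, 0.999, 0.036, -0.001]
force: [-0.7, -1.1, -0.7]
grip_width: 0.229
grip_force: 49.4
time_s: 28.25
eef_pos: [515.1, 348.8, 33.4]
ee_rot: [0.0, 0.999, 0.034, -0.0]
force: [-0.5, -0.0, -0.9]
grip_width: 0.219
grip_force: 49.4
t 28.25 pos [515.1 348.8  33.4] x [ 0.998  0.069 -0.001] y [ 0.069 -0.998  0.   ] z [-0.001 -0.    -1.   ] F [-0.5 -0.  -0.9] w 0.219 g 49.4
```

```bash
python3 -m pendant '0 0 0.004 0;0 0 0 0;0 0 0 0;0 0 0 0' 0.45; python3 -m pendant '0 0 -0.04 0;0 0 -0.06 0;0 0 -0.06 0;0 0 -0.06 0;0 0 -0.06 0;-0.05 0 -0.03 0;-0.05 -0.03 0 0;-0.05 -0.05 0 0;-0.04 -0.06 0 0;0 -0.05 0 0'; python3 - <<'E'
from h import *
st();snap('wrist','wrist6');snap('scene');snap('side')
for c in ('wrist','scene','side'):
  for n in ['screwdriver','lighter','side_cutters','lid','tape_measure']:
    r=models.boxes_of(c,n); print(c,n,[(np.round(d['at']).tolist(),round(d['p'],2)) for d in r[:3]])
E
```

```text
time_s: 28.75
eef_pos: [515.3, 349.5, 29.9]
ee_rot: [-0.0, 0.999, 0.035, 0.0]
force: [0.4, 0.1, 0.8]
grip_width: 0.449
grip_force: 0.0
time_s: 30.0
eef_pos: [321.9, 514.4, 341.1]
ee_rot: [-0.001, 0.999, 0.036, 0.001]
force: [0.6, -0.5, 0.5]
grip_width: 0.449
grip_force: 0.0
t 30.0 pos [321.9 514.4 341.1] x [0.997 0.072 0.001] y [ 0.072 -0.997 -0.002] z [ 0.001  0.002 -1.   ] F [ 0.6 -0.5  0.5] w 0.449 g 0.0
wrist screwdriver [([492.0, 348.0, 41.0], 0.75)]
wrist lighter [([433.0, 468.0, 230.0], 0.56)]
wrist side_cutters []
wrist lid [([435.0, 464.0, 229.0], 0.69)]
wrist tape_measure []
scene screwdriver [([512.0, 342.0, 40.0], 0.72)]
scene lighter []
scene side_cutters []
scene lid [([476.0, 447.0, 181.0], 0.66)]
scene tape_measure [([387.0, -309.0, 39.0], 0.96)]
side screwdriver []
side lighter []
side side_cutters [([562.0, 543.0, 82.0], 0.68)]
side lid [([471.0, 468.0, 206.0], 0.78)]
side tape_measure [([395.0, -285.0, 27.0], 0.42)]
```

View pics/wrist6.png

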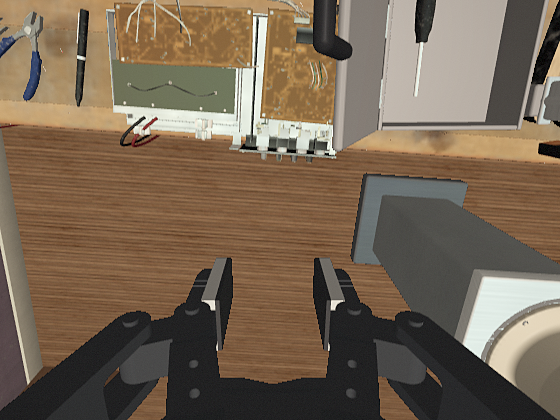

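The screwdriver lies in the box. Blue-gripped cutters are at (33,55), so I'm checking their position.

```bash
python3 - <<'E'
from h import *
im=snap('wrist')
for u,v in [(33,15),(32,48),(33,98),(5,50)]: print(np.round(ray(im,u,v,6),1),np.hypot(*ray(im,u,v,6)[:2]))
im=snap('side','side6')
a=cv2.imread('pics/side6.png');cv2.imwrite('pics/z6.png',cv2.resize(a[360:420,60:200],(770,330),interpolation=3))
E
```

```text
[482.1 826.3   6. ] 956.6744501948162
[443.7 833.3   6. ] 944.066300596027
[381.5 841.3   6. ] 923.7287068337172
[438.8 868.6   6. ] 973.138453634153
```

View pics/z6.png

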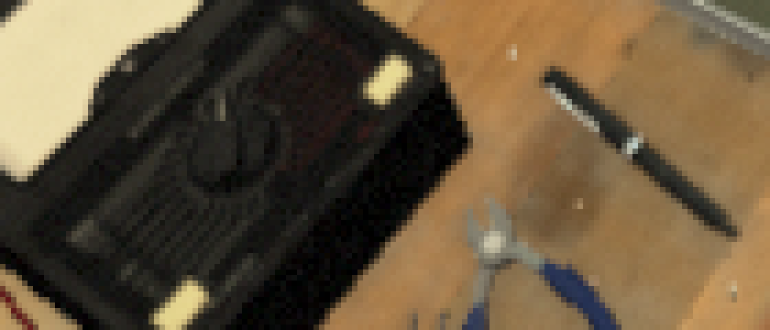

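The cutters are about 945 mm out, far beyond reach, and the network doesn't report them, so they are decor. The tools present are the screwdriver and the tape, and I'm fetching the tape now.

```bash
python3 -m pendant '0.0017 0.0582 0 0;0.0017 0.0582 0 0;0.0017 0.0582 0 0;0.0017 0.0582 0 0;0.0017 0.0582 0 0;0.0017 0.0582 0 0;0.0017 0.0582 0 0'; python3 -m pendant '0.0017 0.0582 0 0;0.0017 0.0582 0 0;0.0017 0.0582 0 0;0.0017 0.0582 0 0;0.0017 0.0582 0 0;0.0017 0.0582 0 0;0.0017 0.0582 0 0;0 0 0.06 0.13;0 0 0.06 0;0 0 0 0' 0.65; python3 - <<'E'
from h import *
s,M=st();im=snap('wrist','wrist7')
print(models.boxes_of('wrist','tape_measure')[:1],models.boxes_of('wrist','nine_volt')[:1])
p=np.array(s['eef_pos']);print([proj(im,[p[0]+d*M[0,0],p[1]+d*M[1,0],50]) for d in (-26,0,26)])
E
```

```text
time_s: 31.88
eef_pos: [364.4, 105.5, 339.8]
ee_rot: [0.0, 0.999, 0.035, 0.0]
force: [1.5, -1.0, 0.6]
grip_width: 0.451
grip_force: 0.0
time_s: 33.12
eef_pos: [403.8, -297.1, 216.8]
ee_rot: [-0.003, 1.0, -0.03, -0.003]
force: [0.5, 0.0, 1.1]
grip_width: 0.651
grip_force: 0.0
t 33.12 pos [ 403.8 -297.1  216.8] x [ 0.998 -0.06  -0.005] y [-0.06  -0.998 -0.006] z [-0.005  0.006 -1.   ] F [0.5 0.  1.1] w 0.651 g 0.0
[{'at': [409.7, -300.5, 52.5], 'p': 0.88}] []
[array([273.7820823 , 211.81324766]), array([273.84150058, 186.01773064]), array([273.90405801, 158.85940242])]
```

View pics/wrist7.png

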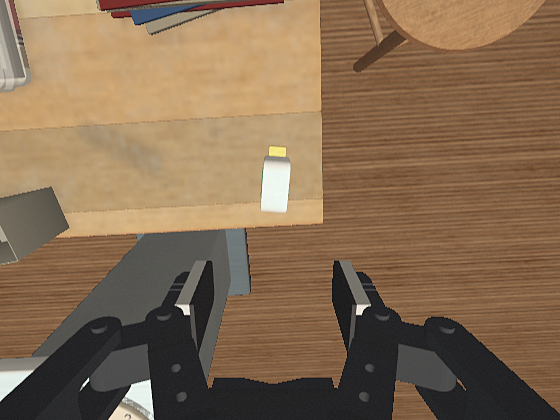

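The tape is at (276,185), 2.6 mm off in tool y and turned about 3°. I'm correcting both and grasping it.

```bash
python3 -m pendant '0 0.0025 0 0.05;0 0 0.06 0;0 0 0.06 0;0 0 0.05 0;0 0 0.025 0;0 0 0.009 0;0 0 0 0;0 0 0 0' 0.65;python3 -m pendant '0 0 0 0;0 0 0 0;0 0 0 0;0 0 0 0;0 0 0 0' 0 50; python3 -m pendant '0 0 -0.03 0;0 0 -0.06 0;0 0 -0.06 0;0 0 -0.06 0;0 0 0 0'
```

```text
time_s: 34.28
eef_pos: [405.6, -301.7, 17.2]
ee_rot: [0.001, 0.998, -0.055, 0.001]
force: [0.8, 0.1, 0.0]
grip_width: 0.652
grip_force: 0.0
time_s: 34.9
eef_pos: [405.2, -301.3, 16.4]
ee_rot: [0.0, 0.998, -0.055, 0.001]
force: [0.5, 1.3, 6.1]
grip_width: 0.3
grip_force: 49.7
time_s: 35.52
eef_pos: [405.8, -302.0, 229.8]
ee_rot: [0.003, 0.998, -0.055, 0.003]
force: [-0.2, -0.1, -2.5]
grip_width: 0.296
grip_force: 49.4
```

```bash
python3 -m pendant '0.0018 -0.0598 0 0;0.0018 -0.0598 0 0;0.0018 -0.0598 0 0;0.0018 -0.0598 0 0;0.0018 -0.0598 0 0;0.0018 -0.0598 0 0;0.0018 -0.0598 0 0;0.0018 -0.0598 0 0;0.0018 -0.0598 0 0;0.0018 -0.0598 0 0'; python3 -m pendant '0 0 0 -0.18;0 0 0 0;0 0 0 0'; python3 -c "
from h import *
st();print(ctrl.grasp_offset)"
```

```text
time_s: 36.78
eef_pos: [488.0, 293.3, 224.2]
ee_rot: [0.0, 0.998, -0.055, -0.001]
force: [1.4, -0.5, -0.6]
grip_width: 0.296
grip_force: 49.6
time_s: 37.15
eef_pos: [488.3, 290.9, 225.0]
ee_rot: [0.0, 0.999, 0.033, -0.001]
force: [0.1, -0.2, -1.1]
grip_width: 0.298
grip_force: 49.7
t 37.15 pos [488.3 290.9 225. ] x [ 0.998  0.066 -0.001] y [ 0.066 -0.998  0.   ] z [-0.001 -0.    -1.   ] F [ 0.1 -0.2 -1.1] w 0.298 g 49.7
18.700000000000003
```

```bash
python3 -m pendant '0 0 0.06 0;0 0 0.06 0;0 0 0.04 0;0 0 0.015 0;0 0 0.005 0;0 0 0 0;0 0 0 0'; python3 -c "
from h import *
st()"
```

```text
time_s: 38.02
eef_pos: [489.2, 291.7, 46.9]
ee_rot: [-0.0, 0.999, 0.035, 0.001]
force: [0.2, 0.3, -0.8]
grip_width: 0.294
grip_force: 49.7
t 38.02 pos [489.2 291.7  46.9] x [0.998 0.07  0.002] y [ 0.07  -0.998 -0.001] z [ 0.002  0.001 -1.   ] F [ 0.2  0.3 -0.8] w 0.294 g 49.7
```

```bash
python3 -m pendant '0 0 0.004 0;0 0 0 0;0 0 0 0' ;python3 -m pendant '0 0 0 0;0 0 0 0;0 0 0 0;0 0 -0.03 0;0 0 -0.05 0;0 0 -0.06 0;0 0 -0.06 0;0 0 -0.06 0;0 0 -0.06 0;0 0 0 0' 0.42; python3 - <<'E'
from h import *
st();snap('wrist','wrist8');snap('scene')
for c in ('wrist','scene'):
  for n in ['screwdriver','tape_measure','lid','lid_bar','nine_volt','solder_reel']:
    r=models.boxes_of(c,n); print(c,n,[(np.round(d['at']).tolist(),round(d['p'],2)) for d in r[:2]])
E
```

```text
time_s: 38.4
eef_pos: [488.5, 291.5, 41.6]
ee_rot: [-0.0, 0.999, 0.035, 0.0]
force: [0.2, 1.1, -1.2]
grip_width: 0.296
grip_force: 49.7
time_s: 39.65
eef_pos: [489.2, 291.6, 366.2]
ee_rot: [-0.001, 0.999, 0.035, 0.004]
force: [-0.3, 1.0, -1.3]
grip_width: 0.416
grip_force: 0.0
t 39.65 pos [489.2 291.6 366.2] x [0.998 0.07  0.009] y [ 0.07  -0.998 -0.002] z [ 0.008  0.003 -1.   ] F [-0.3  1.  -1.3] w 0.416 g 0.0
wrist screwdriver [([517.0, 348.0, 42.0], 0.72)]
wrist tape_measure [([489.0, 292.0, 75.0], 0.72)]
wrist lid [([577.0, 236.0, 127.0], 0.73), ([499.0, 459.0, 201.0], 0.63)]
wrist lid_bar [([497.0, 456.0, 200.0], 0.78)]
wrist nine_volt [([371.0, 128.0, 39.0], 0.92)]
wrist solder_reel []
scene screwdriver [([513.0, 343.0, 46.0], 0.69)]
scene tape_measure [([490.0, 292.0, 75.0], 0.49)]
scene lid [([476.0, 444.0, 181.0], 0.76)]
scene lid_bar [([471.0, 450.0, 181.0], 0.89)]
scene nine_volt [([354.0, 116.0, 35.0], 0.45)]
scene solder_reel []
```

View pics/wrist8.png

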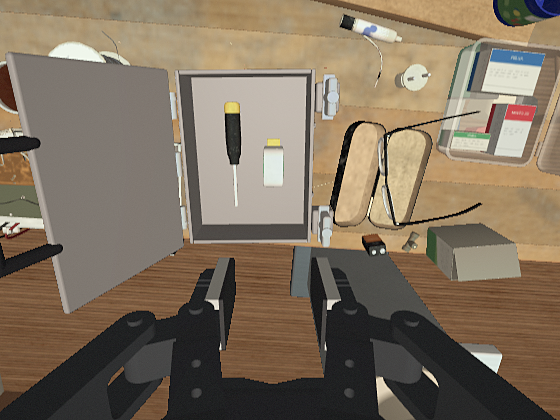

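Both tools stand in the box, the screwdriver at (233,150) and the tape at (273,165). The wings are clear and the lid is open. I'm re-gripping the bar.

```bash
python3 -m pendant '0.0013 -0.0518 0 0;0.0013 -0.0518 0 0;0.0013 -0.0518 0 0;0.0013 -0.0518 0 0;0 0 0 0;0 0 0.03 0;0 0 0 0' 0.35;python3 - <<'E'
from h import *
s,M=st();im=snap('wrist','wrist9')
b=np.array([479.8,498.7,290])
p=np.array(s['eef_pos']);print([proj(im,[p[0]+d*M[0,0],p[1]+d*M[1,0],290]) for d in (-39,0,39)])
E
```

```text
time_s: 41.22
eef_pos: [478.9, 497.5, 329.9]
ee_rot: [0.001, 0.999, 0.035, -0.002]
force: [-0.2, 0.3, -0.0]
grip_width: 0.349
grip_force: 0.0
t 41.23 pos [478.9 497.5 329.9] x [ 0.998  0.069 -0.004] y [ 0.069 -0.998  0.003] z [-0.004 -0.003 -1.   ] F [-0.2  0.3 -0. ] w 0.349 g 0.0
[array([272.36993182, 298.00953443]), array([272.42614013, 241.19816363]), array([272.48973215, 176.92385812])]
```

View pics/wrist9.png

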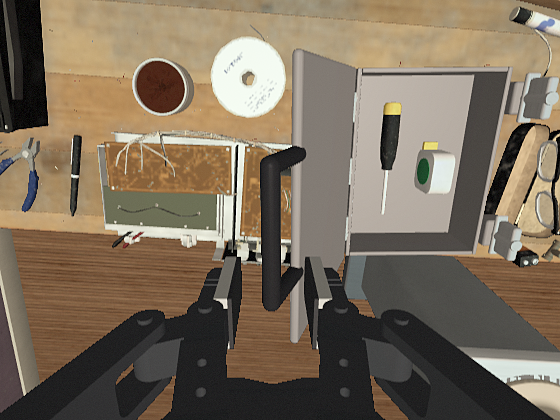

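The bar is at column 271, centred as predicted.

```bash
python3 -m pendant '0 0 0.03 0;0 0 0.024 0;0 0 0.01 0;0 0 0 0;0 0 0 0' 0.35;python3 -m pendant '0 0 0 0;0 0 0 0;0 0 0 0;0 0 0 0;0 0 0 0' 0 30;python3 -c "
from h import *
st()"
```

```text
time_s: 41.9
eef_pos: [479.6, 498.7, 269.2]
ee_rot: [-0.001, 0.999, 0.035, 0.001]
force: [-1.0, 0.5, 0.1]
grip_width: 0.353
grip_force: 0.0
time_s: 42.52
eef_pos: [479.4, 498.7, 268.6]
ee_rot: [-0.001, 0.999, 0.035, 0.001]
force: [0.0, -0.1, 6.4]
grip_width: 0.131
grip_force: 29.5
t 42.52 pos [479.4 498.7 268.6] x [0.998 0.07  0.002] y [ 0.07  -0.998 -0.001] z [ 0.002  0.001 -1.   ] F [ 0.  -0.1  6.4] w 0.131 g 29.5
```

```bash
python3 -m pendant '0 0.0245 -0.0094 0;0 0.0255 -0.0063 0;0 0.0261 -0.0031 0;0 0.0262 0.0002 0;0 0 0 0'; python3 -m pendant '0 0.026 0.0035 0;0 0.0254 0.0067 0;0 0.0243 0.0098 0;0 0.0229 0.0128 0;0 0 0 0';python3 -m pendant '0 0.0211 0.0155 0;0 0.019 0.018 0;0 0.0166 0.0203 0;0 0.014 0.0222 0;0 0 0 0'
```

```text
time_s: 43.15
eef_pos: [487.0, 395.4, 287.3]
ee_rot: [-0.0, 0.999, 0.034, 0.001]
force: [1.3, -0.1, 6.0]
grip_width: 0.125
grip_force: 31.0
time_s: 43.78
eef_pos: [494.0, 297.0, 252.9]
ee_rot: [0.001, 0.999, 0.034, 0.0]
force: [3.4, -3.2, 2.9]
grip_width: 0.124
grip_force: 31.2
time_s: 44.4
eef_pos: [498.9, 227.1, 175.9]
ee_rot: [0.0, 0.999, 0.034, -0.0]
force: [4.5, -2.2, -0.1]
grip_width: 0.13
grip_force: 31.4
```

```bash
python3 -m pendant '0 0.0058 0.0118 0;0 0.0053 0.012 0;0 0.0045 0.0124 0;0 0.0036 0.0126 0;0 0.0027 0.0128 0;0 0.0022 0.013 0;0 0.001 0.011 0;0 0 0.007 0;0 0 0 0;0 0 0 0'; python3 -c "
from h import *
st()"
```

```text
time_s: 45.65
eef_pos: [500.2, 202.3, 84.2]
ee_rot: [0.0, 0.999, 0.035, 0.0]
force: [4.7, -3.5, -0.5]
grip_width: 0.129
grip_force: 31.7
t 45.65 pos [500.2 202.3  84.2] x [0.998 0.07  0.   ] y [ 0.07  -0.998  0.001] z [ 0.    -0.001 -1.   ] F [ 4.7 -3.5 -0.5] w 0.129 g 31.7
```

```bash
python3 -m pendant '0 0 0.002 0;0 0 0.002 0;0 0 0 0';python3 -m pendant '0 0 0.002 0;0 0 0 0;0 0 0 0'; python3 -m pendant '0 0 0.0015 0;0 0 0 0;0 0 0 0'
```

```text
time_s: 46.02
eef_pos: [500.2, 202.1, 80.1]
ee_rot: [0.0, 0.999, 0.035, 0.0]
force: [5.0, -4.0, -0.5]
grip_width: 0.123
grip_force: 31.8
time_s: 46.4
eef_pos: [500.2, 202.1, 78.2]
ee_rot: [0.0, 0.999, 0.035, 0.0]
force: [5.4, -4.5, -0.9]
grip_width: 0.127
grip_force: 31.8
time_s: 46.78
eef_pos: [500.2, 202.1, 76.7]
ee_rot: [0.0, 0.999, 0.035, 0.0]
force: [5.4, -4.4, -0.6]
grip_width: 0.124
grip_force: 31.8
```

```bash
python3 -m pendant '0 0 0.0015 0;0 0 0 0;0 0 0 0'; python3 -m pendant '0 0 0.0015 0;0 0 0 0;0 0 0 0';python3 -m pendant '0 0 0.0015 0;0 0 0 0;0 0 0 0'; python3 - <<'E'
from h import *
im=snap('scene');a=im['color'][165:275,195:305,::-1];b=snap('side')['color'][190:280,190:300,::-1]
cv2.imwrite('pics/z10.png',np.hstack([cv2.resize(a,(400,400),interpolation=3),cv2.resize(b,(400,400),interpolation=3)]))
E
```

```text
time_s: 47.15
eef_pos: [500.2, 202.1, 75.5]
ee_rot: [0.0, 0.999, 0.035, 0.0]
force: [3.7, -4.5, 2.0]
grip_width: 0.129
grip_force: 32.2
time_s: 47.52
eef_pos: [500.3, 202.1, 75.3]
ee_rot: [0.001, 0.999, 0.035, 0.001]
force: [-1.3, -6.1, 14.3]
grip_width: 0.123
grip_force: 33.5
time_s: 47.9
eef_pos: [500.4, 202.1, 75.0]
ee_rot: [0.001, 0.999, 0.035, 0.001]
force: [-6.0, -7.4, 26.5]
grip_width: 0.126
grip_force: 34.6
```

View pics/z10.png

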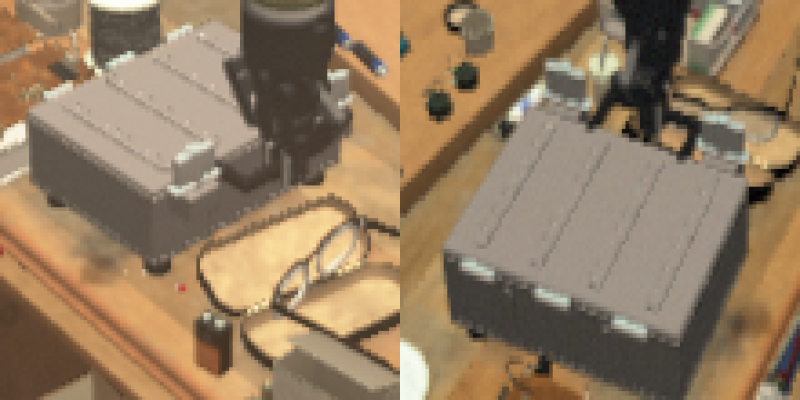

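The lid is shut: contact force builds up at TCP z 75. I'm releasing the bar and turning the near button back.

```bash
python3 -m pendant '0 0 -0.002 0;0 0 0 0;0 0 0 0;0 0 -0.04 0;0 0 -0.05 0;0 0 0 0;-0.039 -0.0125 0 0;-0.0395 -0.013 0 0;0 0 0 0' 0.3; python3 -m pendant '0 0 0.03 0;0 0 0.02 0;0 0 0.005 0;0 0 0 0;0 0 0 0' 0.45; python3 -c "
from h import *
st()"
```

```text
time_s: 49.12
eef_pos: [417.4, 223.1, 163.9]
ee_rot: [0.0, 0.999, 0.036, -0.001]
force: [0.6, 0.5, -0.3]
grip_width: 0.299
grip_force: 0.0
time_s: 49.75
eef_pos: [420.3, 222.6, 110.4]
ee_rot: [-0.0, 0.999, 0.035, 0.001]
force: [-0.1, 0.7, -0.7]
grip_width: 0.446
grip_force: 0.0
t 49.75 pos [420.3 222.6 110.4] x [0.998 0.07  0.001] y [ 0.07  -0.998 -0.   ] z [ 0.001  0.    -1.   ] F [-0.1  0.7 -0.7] w 0.446 g 0.0
```

Next I close on it and turn −1.57 rad.

```bash
python3 -m pendant '0 0 0 0;0 0 0 0;0 0 0 0;0 0 0 0;0 0 0 0;0 0 0 0' 0 40; python3 -m pendant '0 0 0 -0.15;0 0 0 -0.15;0 0 0 -0.15;0 0 0 -0.15;0 0 0 -0.15;0 0 0 -0.15;0 0 0 -0.15;0 0 0 -0.15;0 0 0 -0.15;0 0 0 -0.15'; python3 -m pendant '0 0 0 -0.07;0 0 0 0;0 0 0 0';python3 -c "
from h import *
s,M=st();print(s['wrist_torque'])"
```

```text
time_s: 50.5
eef_pos: [420.1, 222.0, 110.3]
ee_rot: [0.001, 0.999, 0.035, 0.0]
force: [-0.6, -5.1, 4.9]
grip_width: 0.107
grip_force: 40.6
time_s: 51.75
eef_pos: [419.9, 222.1, 110.3]
ee_rot: [0.0, 0.706, 0.709, -0.0]
force: [-1.3, -5.8, 5.3]
grip_width: 0.1
grip_force: 40.7
time_s: 52.12
eef_pos: [419.9, 222.1, 110.3]
ee_rot: [0.0, 0.682, 0.731, -0.0]
force: [-1.4, -5.1, 5.6]
grip_width: 0.112
grip_force: 40.7
t 52.12 pos [419.9 222.1 110.3] x [-0.069  0.998 -0.001] y [0.998 0.069 0.   ] z [ 0.    -0.001 -1.   ] F [-1.4 -5.1  5.6] w 0.112 g 40.7
[-0.85296949  0.35607472  0.03552838]
```

```bash
python3 -m pendant '0 0 0 0;0 0 0 0;0 0 0 0;0 0 -0.04 0;0 0 -0.02 0;0 0.052 0 0;0 0.052 0 0;0 0.052 0 0;0 0 0 0.17;0 0 0 0.17' 0.45;python3 -m pendant '0 0 0 0.17;0 0 0 0.17;0 0 0 0.17;0 0 0 0.17;0 0 0 0.17;0 0 0 0.17;0 0 0 0.17;0 0 0 0.04;0 0 0.03 0;0 0 0 0'; python3 -c "
from h import *
st()"
```

```text
time_s: 53.38
eef_pos: [575.7, 233.3, 169.0]
ee_rot: [-0.0, 0.798, 0.603, -0.0]
force: [-0.2, -0.9, 0.2]
grip_width: 0.449
grip_force: 0.0
time_s: 54.62
eef_pos: [574.3, 233.1, 137.8]
ee_rot: [0.0, 0.999, 0.035, -0.002]
force: [-0.3, 0.3, -0.7]
grip_width: 0.453
grip_force: 0.0
t 54.62 pos [574.3 233.1 137.8] x [ 0.998  0.07  -0.004] y [ 0.07  -0.998  0.   ] z [-0.004 -0.001 -1.   ] F [-0.3  0.3 -0.7] w 0.453 g 0.0
```

```bash
python3 -m pendant '0.001 0 0.02 0;0 0 0.007 0;0 0 0 0;0 0 0 0';python3 -m pendant '0 0 0 0;0 0 0 0;0 0 0 0;0 0 0 0;0 0 0 0;0 0 0 0' 0 40; python3 -m pendant '0 0 0 -0.15;0 0 0 -0.15;0 0 0 -0.15;0 0 0 -0.15;0 0 0 -0.15;0 0 0 -0.15;0 0 0 -0.15;0 0 0 -0.15;0 0 0 -0.15;0 0 0 -0.15'; python3 -m pendant '0 0 0 -0.07;0 0 0 0;0 0 0 0'; python3 -m pendant '0 0 0 0;0 0 0 0;0 0 0 0;0 0 -0.04 0;0 0 -0.06 0;0 0 -0.06 0;0 0 -0.06 0;0 0 0 0;0 0 0 0' 0.45; python3 - <<'E'
from h import *
st();im=snap('wrist')
cv2.imwrite('pics/fin.png',im['color'][:,:,::-1])
E
```

```text
time_s: 55.12
eef_pos: [576.8, 233.5, 113.8]
ee_rot: [-0.0, 0.999, 0.035, 0.001]
force: [0.0, 0.5, 0.4]
grip_width: 0.451
grip_force: 0.0
time_s: 55.88
eef_pos: [576.6, 233.8, 113.4]
ee_rot: [-0.0, 0.999, 0.035, 0.0]
force: [-1.2, 5.0, 5.9]
grip_width: 0.107
grip_force: 41.2
time_s: 57.12
eef_pos: [575.7, 234.8, 113.4]
ee_rot: [-0.001, 0.706, 0.709, 0.0]
force: [-6.3, 8.3, 8.2]
grip_width: 0.107
grip_force: 41.4
time_s: 57.5
eef_pos: [575.6, 234.8, 113.4]
ee_rot: [-0.001, 0.682, 0.731, 0.0]
force: [-6.2, 7.9, 7.3]
grip_width: 0.106
grip_force: 41.5
time_s: 58.62
eef_pos: [576.3, 233.1, 331.7]
ee_rot: [-0.0, 0.682, 0.731, -0.001]
force: [-0.3, 0.2, -0.4]
grip_width: 0.448
grip_force: 0.0
t 58.62 pos [576.3 233.1 331.7] x [-0.069  0.998 -0.   ] y [ 0.998  0.069 -0.002] z [-0.002 -0.    -1.   ] F [-0.3  0.2 -0.4] w 0.448 g 0.0
```

View pics/fin.png

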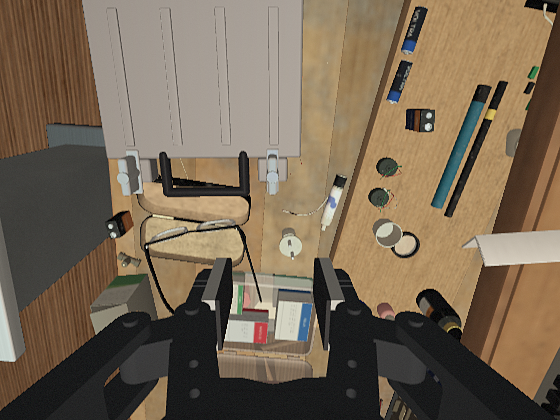

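The picture shows the lid shut and both wings, at (130,172) and (272,172), square across its edge. The robot touches nothing, so I'm handing the job in.

```bash
python3 -c "
from rig import ctrl
print(ctrl.finish_job())"
```

```text
the job is handed in; nothing more can be done
None
```

The job is handed in, with no verdict shown: the screwdriver and tape measure (the only listed tools I found within reach) are in the box, the lid is shut and both turnbuttons are across its edge; blue-gripped cutters about 945 mm out, beyond reach, I took for clutter and left.

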